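# Clamp a strip in the cam fixture and hold the cam at full lift

## Robot

A 6-joint arm with a two-finger parallel gripper is mounted at the origin on a cart in front of the work surface, level with it; the furniture and walls round the work are solid. World frame = base frame: x ahead of the robot, y to its left, z up, the work surface at z = 0. Lengths are in m, angles in rad, forces in N, time in s.
With the tool pointing down it reaches from about 0.35 to 0.925 m from the base axis. Payload 6.4 kg.
Tool frame: the origin (TCP) lies at the very end of the fingers, on their centre line; the grasp point (between the pads) lies bot.grip_depth behind it (bot.grip_depth is the distance from the TCP to the grasp point, in m); z points along the fingers, y is the direction in which the jaws open and shut (so a half turn about z gives the same grasp; the last joint's range is limited). The gripper opens to 94 mm and grips with 3 to 60 N. Pads are 16 mm wide; open, the fingers measure 119 mm over their backs; the gripper's body (75 mm by 177 mm) begins 78 mm behind the grasp point.
Start: joints at [-1.472, 0.245, 1.558, -0, 1.339, -0.174], TCP at [0.175, -0.626, 0.205] pointing down, gripper open.
Joint ranges: [-3.13, 3.13], [-1.02, 2.26], [0.13, 2.54], [-0.95, 4.09], [0.21, 2.88], [-2.74, 2.74]. Speed limits (rad/s): [2.57, 2.57, 3.14, 3.14, 3.14, 3.14].

## Interface

Orientations are given as a unit quaternion [w, x, y, z].
In Python, from station import bot gives the robot as it stands.
- The arm moves only by the tool apply_moves, never from a script. Its argument "plan" is a list of rows, each a list of 3 entries, a list of its own where there are three numbers: the shift along the tool's x, y, z in units of 30 mm (1.0 is 30 mm), then the turn, a rotation vector about the tool's x, y, z in units of 6 degrees (1.0 is 6 degrees), then the opening in per cent of the stroke, from 0 (shut) to 100 (fully open). A call has exactly 8 rows; each row is the pose to reach, as a shift and turn from the pose commanded when the call began, along the tool's axes at that moment; what a row does not reach only later rows make up. A row lasts 1/12 s, in which the tool goes at most 41.7 mm and 7.16 degrees, less where a joint would pass 70% of its speed; a pose out of reach is approached as far as the arm can. A call with a gripper value outside its range is refused whole. The fingers move at their own pace and stop on an object; the grip force is fixed at half the most. Time passes only in rows, so rows that repeat a pose let the fingers close, or fill a call up. It gives the time, the measured TCP pose, the force and the opening at its end, in the units of the state.
- bot.observe(): the state, without advancing time (a new reading comes with each control period).
- bot.get_image(name): name is "scene" or "top" or "wrist"; returns the picture (480x640x3 uint8, red, green, blue); there is no depth.
- bot.camera_info(name): a dict with "mtx" (3x3 intrinsics, pixels), "rvec" (rotation vector, rad) and "tvec" (3), from world to camera coordinates, as OpenCV has them. Camera axes: x right, y down, z forward; pixel columns grow to the right and rows downward; lengths in m; the calibration is good to about 2 mm. A picture is of the moment at which its call begins: read the wrist's pose just before it. camera_info takes no time and is no camera call; for the wrist camera it gives the pose at the moment of the call.
- bot.sign_off(): hands the job in, once; it reports no verdict.
Trained networks look in the newest picture that a camera, given by its name, has taken for a name from the list of things; names that differ only in an ending like _2 or _b are one class to them, and where a whole thing is asked for, a point or a joint stands for the part that bears it (a point fixed in the world has none). Each returns a list of dicts, best first, with "score" (0 to 1); they miss things now and then, are a little off and sometimes report something else, mostly with a low value. They report only what shows in the picture. A call takes as long as a camera call. They do not tell look-alikes from the thing itself.
- bot.spot_in(camera, label): "rect" ([centre column, centre row, width, height] in pixels, round what is visible of it).
- bot.trace(camera, label): "mask" (480x640 bool, what is visible of it) and "rect" ([centre column, centre row, width, height] in pixels, round what is visible of it).
The state is a dict: "t": time; "q": joint angles; "joint_velocities": joint speeds; "effort": joint torques, N m; "tool_pos": TCP position; "eef_rot": TCP orientation; "ft_force": force on the tool from outside, world axes, zero at the start; "wrist_torque": the same for the moment, N m; "width": finger opening in m.
Only numpy, scipy, OpenCV 4.12 (cv2) and the standard library are available. Lean on these libraries where they do the work, as an engineer would, in place of code of your own. Each camera call takes 0.05 s, during which the arm holds its last target.

## Task

Slide the bakelite strip end-on into the mouth of the cam clamp fixture, under its bridge, until it butts against the end stop, and let go of it. Then swing the lever round by its knob to the cam's highest lift, where the lever stands square to the strip right over the brass index pin and not past it, so that the cam presses the strip against the sprung jaw. A spring throws the lever back, so finish while still holding the knob there, and leave the other things on the table alone.

Things in the scene. Friction and masses are not known exactly. Their poses are not given: they have to be found in the camera images.
- jig: cam clamp fixture of aluminium and steel, bolted down, base plate 126 x 110 x 12 mm (x -80..46, y -35..75); origin on the table; its x points away from the robot, y left, z up (yaw within 0.3 rad). On the base a straight channel runs along y, 32 mm wide (x -16..16), wall tops 30 mm above the table; the lever stands on its near side, the sprung jaw forms its far side
- mouth (a point): middle of the channel's open right-hand mouth, on the bed, which is 12 mm above the table (jig frame 0, -35, 12 mm); the mouth is flared to more than 45 mm here and narrows to the channel at y -13. The bridge spans the channel over jig y -17..6, its underside 30 mm and top 38 mm above the table
- end_stop (a point): middle of the end stop's face, on the bed (jig frame 0, 60, 12 mm). A strip at home has its centre at jig x 0 (4 mm once clamped), y -12.5, underside 12 mm above the table, and its rear 50 mm stick out past the base, free to be gripped
- index_pin (a point): top of the brass index pin, 7 mm thick, on the base near its front edge, under the lever's highest-lift position (jig frame -72, 34, 24 mm)
- cam_lever (a joint): angle of the eccentric lever about its upright pivot (jig frame -37.5, 34 mm), rad, growing anticlockwise seen from above: 0 = open, at its stop, pointing left (jig direction -0.27, 0.96); 1.30 = highest lift, pointing along jig -x over the index pin; past that the lift falls, stop at 1.75. A return spring (0.35 N m at highest lift, 4.4 N at the knob) throws it back when let go
- jaw: sprung steel jaw, 6 x 57 x 16 mm, at jig y 2..59, its face at jig x 16; the cam pushes the strip sideways against it and presses it back about 2 mm at highest lift, with about 8 N; body origin at the jig's origin
- lever_knob (a point): middle of the lever's upright black knob: a cylinder 18 mm thick from 46 to 82 mm above the table (this point at 64 mm), 80 mm from the pivot; the flat lever below it tops out at 42 mm. It can be gripped from above and turns within the grip
- strip: the brown bakelite clamping strip, 28 x 145 x 11 mm, 60 g, lying flat and loose on the table; origin at the centre of its underside, y along its length, x across its width; either end may go in first
- brush: bystander: flat paint brush with wooden handle, 33 x 156 x 10 mm, lying near the strip; origin under its middle, y along it
- collar_a: bystander: tan ring, 26 mm wide, 10 mm high; origin under its centre
- collar_b: bystander: a second tan ring of the same size; origin under its centre
- hex_key: bystander: black hex key, 34 x 92 x 9 mm; origin under its middle
- screwdriver: bystander: screwdriver with yellow handle, 25 x 190 x 26 mm; origin under its middle
- nut_dish: bystander: clear round dish, 70 mm wide, 14 mm high; origin under its centre
- tweezers: bystander: black tweezers, 17 x 124 x 9 mm; origin under its middle
Mind the look-alikes: they are no part of the job. Of the things that look like the jig, the larger one is meant.

How it is judged:
On the way, in this order (a step that is already met when the one before it is completed fails the run):
1. the strip lies in the channel, home against the end stop, with the lever still open (y of strip in the frame of jig between -0.0175 and -0.007 m and x of strip in the frame of jig between -0.006 and 0.008 m and z of strip in the frame of jig between 0.009 and 0.026 m and angle between the y axis of strip and the y axis of jig, either way round below 0.08 rad and value of joint cam_lever below 0.3 rad), for 0.2 s.
2. the lever is held at the highest lift and the strip presses on the jaw (y of strip in the frame of jig between -0.0175 and -0.007 m and x of strip in the frame of jig between -0.006 and 0.008 m and z of strip in the frame of jig between 0.009 and 0.026 m and angle between the y axis of strip and the y axis of jig, either way round below 0.08 rad and value of joint cam_lever between 1.16 and 1.44 rad and contact force between cam_lever and the fingers above 0.5 N and contact force between jaw and strip above 3 N), for 0.3 s.
At the end, for the whole second after the job is handed in: the strip lies flat in the channel within 5 mm of the end stop and pressed against the sprung jaw with more than 3 N, the fingers are off the strip and still hold the lever, at rest within 0.14 rad (8 degrees) of the highest lift (all of step 2 and contact force between the fingers and strip below 0.3 N and velocity of joint cam_lever between -0.1 and 0.1 rad/s); the arm keeps its last pose, push and grip.
It fails at once if a bystander is moved by more than 30 mm (distance of any of brush, collar_a, collar_b, hex_key, screwdriver, nut_dish, tweezers from where it was at the start of the episode above 0.03 m).
It also fails if it takes over 54 s, if anything falls off the work surface, if the arm or the gripper's body presses on something with over 40 N, if the wrist force passes 120 N, or if a joint passes its speed limit or range.

## Working session

There is one attempt and no reset: what is moved stays moved. The work goes in short steps, Python scripts to look and compute and a tool call to move; the robot and the scene stay as the last step left them, time stands still between calls to the robot, and variables do not carry over. Pictures are saved under pics/ and viewed, and the job is handed in when it is done.

Besides the shell and the picture viewer there is one more tool, called after "Call:" as name(argument=value, ...) on one line, values as JSON. apply_moves: Moves the arm, as the interface text tells. Its arguments: {"type":"object","properties":{"plan":{"type":"array"}},"required":["plan"]}

```bash
ls; mkdir -p pics; python3 - <<'E'
from station import bot
import cv2
print(bot.observe()); print(bot.grip_depth)
for n in ["scene","top","wrist"]:
    im=bot.get_image(n); cv2.imwrite(f"pics/{n}0.png",im[:,:,::-1]); print(n,bot.camera_info(n))
E
```

```text
pics
{'t': 0.0, 'q': array([-1.47209696e+00,  2.45776454e-01,  1.55901457e+00, -3.24172263e-05,
        1.33871346e+00, -1.74111406e-01]), 'joint_velocities': array([-0.00048582,  0.0002544 ,  0.00024782,  0.00097424, -0.00192379,
       -0.00073446]), 'effort': array([-8.54101268e-05, -4.15836275e+01, -3.14597332e+01,  6.85080118e-02,
        3.31987243e-02, -1.32279188e-04]), 'tool_pos': array([ 0.17506449, -0.62534825,  0.20436914]), 'eef_rot': array([-9.55826302e-04,  9.90710239e-01,  1.35986423e-01,  2.02757971e-05]), 'ft_force': array([-0.61804499,  0.5304659 , -0.15334069]), 'wrist_torque': array([ 0.03013194, -0.01131173,  0.03149177]), 'width': 0.0941966694609642}
0.0188
scene {'mtx': array([[484.94025748,   0.        , 324.71962339],
       [  0.        , 484.94025748, 235.8566173 ],
       [  0.        ,   0.        ,   1.        ]]), 'rvec': array([ 0.62783805, -2.52019124,  1.33686092]), 'tvec': array([0.52569969, 0.16147239, 1.19640759])}
top {'mtx': array([[500.78493546,   0.        , 313.97498886],
       [  0.        , 500.78493546, 237.95517969],
       [  0.        ,   0.        ,   1.        ]]), 'rvec': array([ 2.22133451, -2.18013356,  0.08449898]), 'tvec': array([0.06298406, 0.56857428, 1.4538099 ])}
wrist {'mtx': array([[342.72344404,   0.        , 314.63582312],
       [  0.        , 342.72344404, 243.29474308],
       [  0.        ,   0.        ,   1.        ]]), 'rvec': array([-2.31867967,  1.75705609,  0.24867585]), 'tvec': array([-0.64926213, -0.02878851,  0.39182975])}
```

View pics/top0.png

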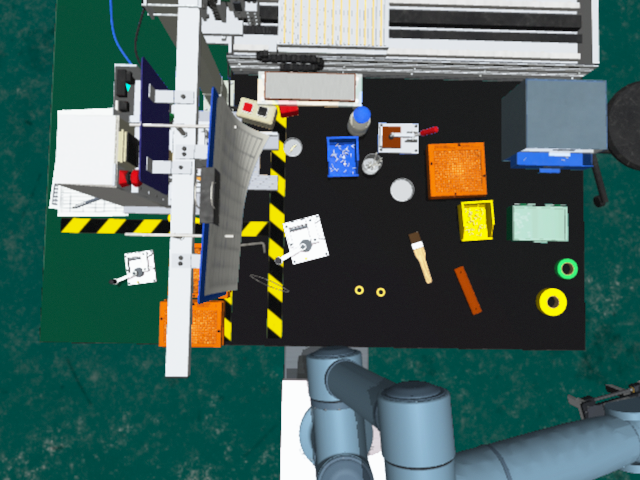

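View pics/scene0.png

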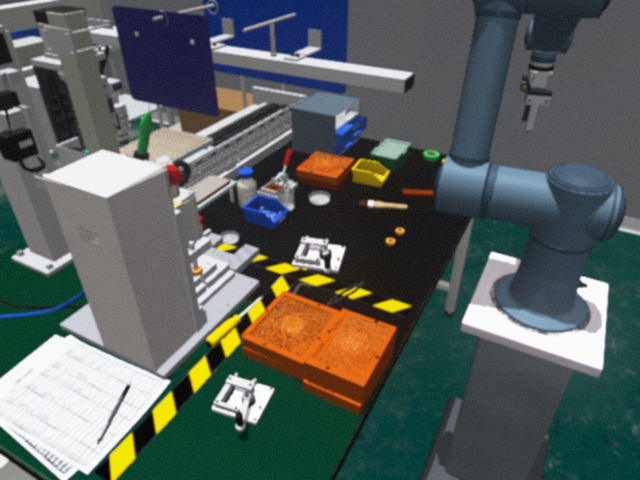

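View pics/wrist0.png

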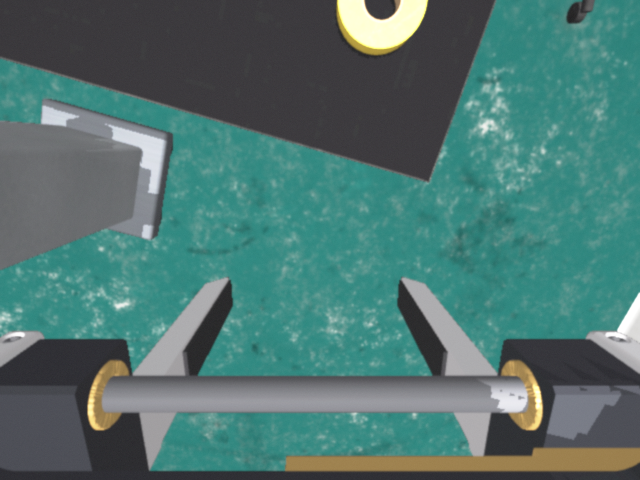

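```bash
cat > h.py <<'E'
import numpy as np, cv2
from station import bot
from scipy.spatial.transform import Rotation as R
def cam(n):
    c=bot.camera_info(n); return c["mtx"],R.from_rotvec(c["rvec"]).as_matrix(),np.array(c["tvec"])
def unproj(c,uv,z):
    K,Rm,t=c; d=Rm.T@np.linalg.solve(K,np.array([uv[0],uv[1],1.])); o=-Rm.T@t
    return o+d*(z-o[2])/d[2]
def proj(c,P):
    K,Rm,t=c; p=(np.atleast_2d(P)@Rm.T+t)@K.T; return p[:,:2]/p[:,2:]
E
python3 - <<'E'
from h import *
im=cv2.imread("pics/top0.png")
cv2.imwrite("pics/topz.png",cv2.resize(im[200:320,240:400],None,fx=5,fy=5,interpolation=cv2.INTER_CUBIC))
im=bot.get_image("top")
c=cam("top"); print("cam pos",-c[1].T@c[2])
for l in ["jig","strip","brush","lever_knob","hex_key","tweezers","screwdriver","nut_dish","collar_a","index_pin"]:
    for r in bot.trace("top",l)[:3]:
        m=r["mask"].astype(np.uint8); cs,_=cv2.findContours(m,0,2)
        k=max(cs,key=cv2.contourArea); box=cv2.boxPoints(cv2.minAreaRect(k))
        z=.011 if l=="strip" else 0.01
        print(l,round(r["score"],2),np.round(r["rect"]),"ctr",unproj(c,cv2.minAreaRect(k)[0],z).round(3),[unproj(c,b,z)[:2].round(3).tolist() for b in box])
E
```

```text
cam pos [0.48158275 0.10010512 1.48285669]
jig 0.96 [301. 241.  58.  46.] ctr [0.559 0.124 0.01 ] [[0.598, 0.219], [0.642, 0.065], [0.52, 0.03], [0.476, 0.183]]
jig 0.67 [132. 267.  42.  34.] ctr [0.469 0.606 0.01 ] [[0.506, 0.68], [0.526, 0.546], [0.432, 0.531], [0.413, 0.665]]
strip 0.69 [466. 288.  26.  48.] ctr [ 0.424 -0.379  0.011] [[0.485, -0.336], [0.497, -0.364], [0.364, -0.422], [0.352, -0.394]]
brush 0.76 [419. 255.  23.  52.] ctr [ 0.519 -0.242  0.01 ] [[0.584, -0.198], [0.597, -0.232], [0.455, -0.286], [0.442, -0.253]]
brush 0.43 [465. 289.  27.  47.] ctr [ 0.424 -0.38   0.01 ] [[0.484, -0.338], [0.496, -0.367], [0.365, -0.422], [0.352, -0.393]]
lever_knob 0.7 [124. 275.  31.  18.] ctr [0.447 0.622 0.01 ] [[0.441, 0.672], [0.474, 0.58], [0.453, 0.572], [0.42, 0.665]]
lever_knob 0.66 [293. 250.  35.  23.] ctr [0.528 0.137 0.01 ] [[0.514, 0.192], [0.565, 0.095], [0.542, 0.082], [0.491, 0.18]]
hex_key 0.69 [292. 253.  40.  28.] ctr [0.527 0.138 0.01 ] [[0.515, 0.199], [0.571, 0.093], [0.539, 0.076], [0.484, 0.182]]
hex_key 0.59 [253. 246.  22.   9.] ctr [0.548 0.255 0.01 ] [[0.543, 0.291], [0.564, 0.288], [0.554, 0.219], [0.532, 0.223]]
hex_key 0.58 [305. 240.  51.  50.] ctr [0.56  0.123 0.01 ] [[0.602, 0.216], [0.643, 0.063], [0.519, 0.03], [0.478, 0.182]]
screwdriver 0.39 [181. 221.  34.   7.] ctr [0.614 0.42  0.01 ] [[0.62, 0.424], [0.62, 0.416], [0.608, 0.415], [0.608, 0.424]]
nut_dish 0.8 [401. 189.  28.  24.] ctr [ 0.718 -0.183  0.01 ] [[0.751, -0.149], [0.752, -0.215], [0.686, -0.216], [0.685, -0.15]]
collar_a 0.5 [358. 289.   6.   2.] ctr [ 0.425 -0.053  0.01 ] [[0.421, -0.048], [0.43, -0.057], [0.429, -0.058], [0.42, -0.05]]
index_pin 0.94 [300. 237.  56.  52.] ctr [0.559 0.124 0.01 ] [[0.599, 0.217], [0.641, 0.063], [0.52, 0.031], [0.479, 0.184]]
index_pin 0.87 [133. 270.  50.  36.] ctr [0.47  0.606 0.01 ] [[0.51, 0.68], [0.527, 0.546], [0.431, 0.532], [0.414, 0.665]]
```

View pics/topz.png

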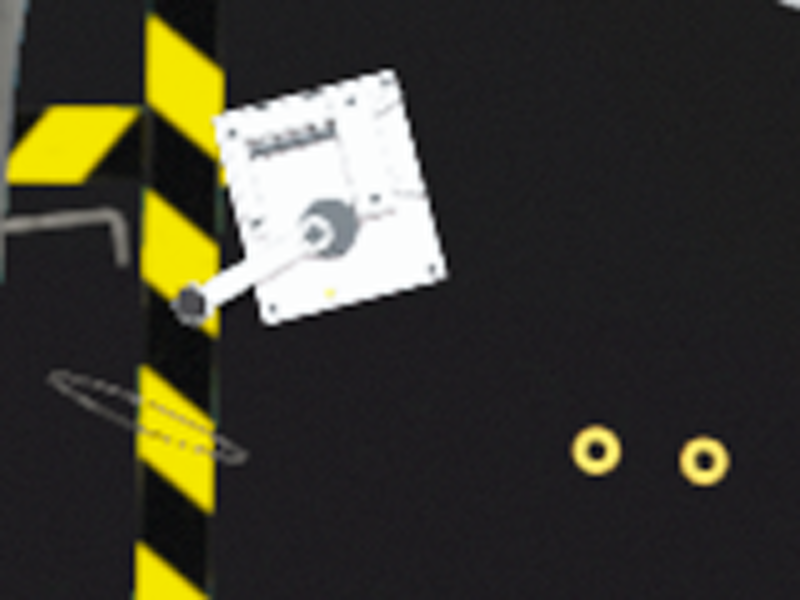

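```bash
cat >> h.py <<'E'
def tool():
    s=bot.observe(); q=s["eef_rot"]; return s,np.array(s["tool_pos"]),R.from_quat([q[1],q[2],q[3],q[0]])
def go(p,yaw):
    """yaw = world heading of tool y axis (mod pi). prints shift/turn in units"""
    s,p0,r0=tool(); y0=r0.as_matrix()[:,1]; a0=np.arctan2(y0[1],y0[0])
    d=(yaw-a0+np.pi/2)%np.pi-np.pi/2
    for dd in (d,d-np.pi*np.sign(d)):
        a=a0+dd; y=np.array([np.cos(a),np.sin(a),0]); z=np.array([0,0,-1.]); M=np.stack([np.cross(y,z),y,z],1)
        rv=(r0.inv()*R.from_matrix(M)).as_rotvec()
        print("shift",(r0.inv().apply(np.array(p)-p0)/.03).round(3),"turn",(np.degrees(rv)/6).round(2), "yaw now",round(a0,3),"d",round(dd,3))
def st():
    s,p,r=tool(); y=r.as_matrix()[:,1]; print("t",round(s["t"],2),"tcp",p.round(4),"yawY",round(np.arctan2(y[1],y[0]),3),"z",r.as_matrix()[:,2].round(3),"F",np.round(s["ft_force"],1),"w",round(s["width"],4),"q",np.round(s["q"],2))
E
python3 - <<'E'
from h import *
from scipy.optimize import least_squares
st()
s,p,r=tool(); print(r.as_matrix().round(3)); K,Rm,t=cam("wrist"); cp=-Rm.T@t; print("cam in tool",r.inv().apply(cp-p).round(4)," cam axes in tool",(r.as_matrix().T@Rm.T).round(3))
c=cam("top")
px=np.array([[215,120],[395,70],[445,275],[268,325]])/5+[240,200]-.4
J=np.array([[46,75],[46,-35],[-80,-35],[-80,75]])/1000
def f(v):
    cs,sn=np.cos(v[2]),np.sin(v[2]); P=np.c_[v[0]+cs*J[:,0]-sn*J[:,1],v[1]+sn*J[:,0]+cs*J[:,1],np.full(4,.012)]
    return (proj(c,P)-px).ravel()
o=least_squares(f,[.58,.11,.25]); print(o.x.round(4),o.fun.round(2))
E
```

```text
t 0.7 tcp [ 0.1752 -0.626   0.2055] yawY -1.298 z [ 0. -0. -1.] F [-0.5  0.2  0.1] w 0.094 q [-1.47  0.25  1.56  0.    1.34 -0.17]
[[ 0.963  0.269  0.   ]
 [ 0.269 -0.963 -0.   ]
 [ 0.     0.    -1.   ]]
cam in tool [ 8.100e-02 -1.000e-04 -1.791e-01]  cam axes in tool [[ 0.001 -0.961 -0.276]
 [ 1.     0.001  0.   ]
 [-0.    -0.276  0.961]]
[0.5857 0.0831 0.2769] [-0.36 -0.46 -0.26  0.1   0.73  0.38 -0.1  -0.03]
```

```bash
python3 - <<'E'
from h import *
go([.376,-.400,.16],-1.16)
E
```

```text
shift [ 8.477 -5.45   1.516] turn [ 0.   -0.   -1.32] yaw now -1.298 d 0.138
shift [ 8.477 -5.45   1.516] turn [-0.   -0.   28.68] yaw now -1.298 d -3.004
```

Call:
apply_moves(plan=[[[1.2, -0.8, 0], [0, 0, -0.3], 100], [[2.4, -1.5, 0.2], [0, 0, -0.6], 100], [[3.6, -2.3, 0.5], [0, 0, -0.9], 100], [[4.8, -3.1, 0.8], [0, 0, -1.3], 100], [[6.0, -3.9, 1.1], [0, 0, -1.3], 100], [[7.2, -4.6, 1.3], [0, 0, -1.3], 100], [[8.0, -5.1, 1.5], [0, 0, -1.3], 100], [[8.48, -5.45, 1.5], [0, 0, -1.3], 100]])

```text
t: 1.37
tool_pos: [0.3778, -0.396, 0.1589]
eef_rot: [-0.002, 0.979, 0.205, -0.0]
ft_force: [-0.2, -0.8, -1.0]
width: 0.0937
```

```bash
python3 - <<'E'
from h import *
st()
c=cam("wrist"); im=bot.get_image("wrist"); c=cam("wrist"); cv2.imwrite("pics/w1.png",im[:,:,::-1])
for r in bot.trace("wrist","strip")[:2]:
    m=r["mask"].astype(np.uint8); cs,_=cv2.findContours(m,0,2)
    k=max(cs,key=cv2.contourArea)[:,0,:]
    P=np.array([unproj(c,u,.011)[:2] for u in k]).astype(np.float32)
    rc=cv2.minAreaRect(P*1000); print(r["score"],r["rect"],rc, cv2.boxPoints(rc).round(1).tolist())
st()
E
```

```text
t 1.37 tcp [ 0.3778 -0.396   0.1589] yawY -1.159 z [-0.001  0.003 -1.   ] F [-0.2 -0.8 -1. ] w 0.0937 q [-1.02  0.05  1.86  0.    1.23  0.14]
0.83 [318.7, 178.6, 34.0, 155.2] ((422.8233642578125, -380.8252868652344), (144.85830688476562, 28.883647918701172), 23.681140899658203) [[350.70001220703125, -396.70001220703125], [362.29998779296875, -423.1000061035156], [495.0, -365.0], [483.3999938964844, -338.5]]
t 1.47 tcp [ 0.3775 -0.3976  0.1601] yawY -1.158 z [-0.     0.001 -1.   ] F [ 0.2 -0.5  0.3] w 0.0939 q [-1.02  0.05  1.86  0.    1.23  0.14]
```

View pics/w1.png

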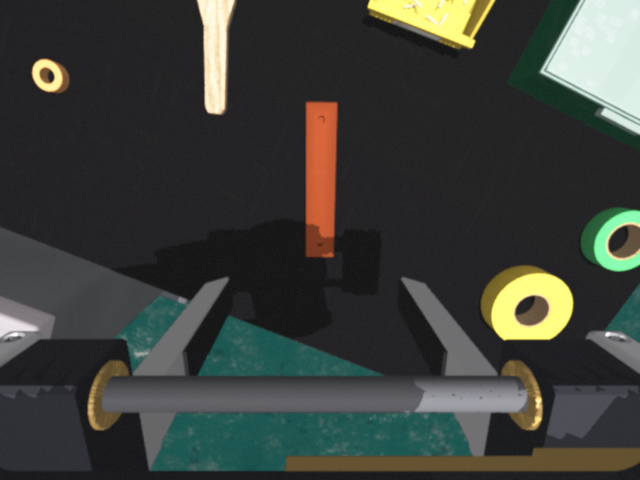

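```bash
python3 - <<'E'
from h import *
go([.3747,-.4019,.004],-1.1575)
E
```

```text
shift [-0.144  0.1    5.202] turn [-0.01 -0.   -0.  ] yaw now -1.158 d 0.0
shift [-0.144  0.1    5.202] turn [-0.e+00  1.e-02  3.e+01] yaw now -1.158 d -3.141
```

Call:
apply_moves(plan=[[[-0.14, 0.1, 1.0], [0, 0, 0], 100], [[-0.14, 0.1, 2.2], [0, 0, 0], 80], [[-0.14, 0.1, 3.4], [0, 0, 0], 65], [[-0.14, 0.1, 4.2], [0, 0, 0], 60], [[-0.14, 0.1, 4.8], [0, 0, 0], 60], [[-0.14, 0.1, 5.1], [0, 0, 0], 60], [[-0.14, 0.1, 5.2], [0, 0, 0], 60], [[-0.14, 0.1, 5.2], [0, 0, 0], 60]])

```text
t: 2.13
tool_pos: [0.3731, -0.4052, 0.0046]
eef_rot: [0.0, 0.979, 0.203, -0.0]
ft_force: [-0.7, 1.1, 0.1]
width: 0.0566
```

```bash
python3 - <<'E'
from h import *
st()
go([.3747,-.4019,.004],-1.1575)
E
```

```text
t 2.13 tcp [ 0.3731 -0.4052  0.0046] yawY -1.163 z [-0. -0. -1.] F [-0.7  1.1  0.1] w 0.0566 q [-1.03  0.29  1.91 -0.    0.94  0.13]
shift [ 0.092 -0.079  0.019] turn [ 0.    0.   -0.05] yaw now -1.163 d 0.005
shift [ 0.092 -0.079  0.019] turn [ 0.   -0.   29.95] yaw now -1.163 d -3.136
```

Call:
apply_moves(plan=[[[0.09, -0.08, 0], [0, 0, -0.05], 60], [[0.09, -0.08, 0], [0, 0, -0.05], 30], [[0.09, -0.08, 0], [0, 0, -0.05], 20], [[0.09, -0.08, 0], [0, 0, -0.05], 10], [[0.09, -0.08, 0], [0, 0, -0.05], 10], [[0.09, -0.08, 0], [0, 0, -0.05], 10], [[0.09, -0.08, 0], [0, 0, -0.05], 10], [[0.09, -0.08, 0], [0, 0, -0.05], 10]])

```text
t: 2.8
tool_pos: [0.3751, -0.4014, 0.0049]
eef_rot: [0.0, 0.979, 0.206, 0.0]
ft_force: [-0.9, 1.1, 3.6]
width: 0.0271
```

```bash
python3 - <<'E'
from h import *
st()
E
```

```text
t 2.8 tcp [ 0.3751 -0.4014  0.0049] yawY -1.157 z [ 0. -0. -1.] F [-0.9  1.1  3.6] w 0.0271 q [-1.03  0.29  1.92  0.    0.93  0.13]
```

```bash
python3 - <<'E'
from h import *
go([.634,-.088,.14],.277)
E
```

```text
shift [12.104 -6.086 -4.506] turn [  0.     0.   -13.69] yaw now -1.157 d 1.434
shift [12.104 -6.086 -4.506] turn [ 0.   -0.   16.31] yaw now -1.157 d -1.708
```

Call:
apply_moves(plan=[[[0, 0, -0.6], [0, 0, 0], 0], [[0, 0, -1.7], [0, 0, 0], 0], [[0, 0, -2.9], [0, 0, 0], 0], [[0.4, -0.2, -4.0], [0, 0, -0.6], 0], [[1.2, -0.6, -4.5], [0, 0, -1.5], 0], [[2.2, -1.1, -4.5], [0, 0, -2.5], 0], [[3.2, -1.6, -4.5], [0, 0, -3.5], 0], [[4.2, -2.1, -4.5], [0, 0, -4.5], 0]])

```text
t: 3.47
tool_pos: [0.4656, -0.2917, 0.1398]
eef_rot: [0.0, 0.903, 0.43, 0.0]
ft_force: [0.9, 0.2, -0.6]
width: 0.0273
```

```bash
python3 - <<'E'
from h import *
st()
go([.634,-.088,.14],.277)
E
```

```text
t 3.47 tcp [ 0.4656 -0.2917  0.1398] yawY -0.681 z [ 0.    -0.001 -1.   ] F [ 0.9  0.2 -0.6] w 0.0273 q [-0.77  0.08  1.87 -0.    1.19 -0.09]
shift [ 8.81e+00  8.60e-02 -8.00e-03] turn [ 0.01  0.   -9.15] yaw now -0.681 d 0.958
shift [ 8.81e+00  8.60e-02 -8.00e-03] turn [ 0.000e+00 -1.000e-02  2.085e+01] yaw now -0.681 d -2.184
```

Call:
apply_moves(plan=[[[1.1, 0, 0], [0, 0, -1.1], 0], [[2.3, 0, 0], [0, 0, -2.3], 0], [[3.5, 0, 0], [0, 0, -3.5], 0], [[4.7, 0, 0], [0, 0, -4.7], 0], [[5.9, 0, 0], [0, 0, -5.9], 0], [[7.1, 0, 0], [0, 0, -7.0], 0], [[8.1, 0, 0], [0, 0, -8.1], 0], [[8.8, 0.1, 0], [0, 0, -9.1], 0]])

```text
t: 4.13
tool_pos: [0.6352, -0.0875, 0.1389]
eef_rot: [-0.0, 0.603, 0.797, 0.0]
ft_force: [0.3, -0.9, -0.5]
width: 0.0273
```

```bash
python3 - <<'E'
from h import *
im=bot.get_image("wrist")
st()
c=cam("wrist"); im=bot.get_image("wrist"); cv2.imwrite("pics/w2.png",im[:,:,::-1])
go([.634,-.088,.14],.277)
np.savez("w2.npz",K=c[0],R=c[1],t=c[2])
E
```

```text
t 4.18 tcp [ 0.637 -0.086  0.139] yawY 0.28 z [ 0.001  0.001 -1.   ] F [-1.5  1.2  0.1] w 0.0274 q [-0.31  0.29  1.63  0.    1.22 -0.59]
shift [ 0.009 -0.052 -0.036] turn [ 0.   -0.   -0.05] yaw now 0.272 d 0.005
shift [ 0.009 -0.052 -0.036] turn [-1.000e-02 -0.000e+00  2.995e+01] yaw now 0.272 d -3.137
```

View pics/w2.png

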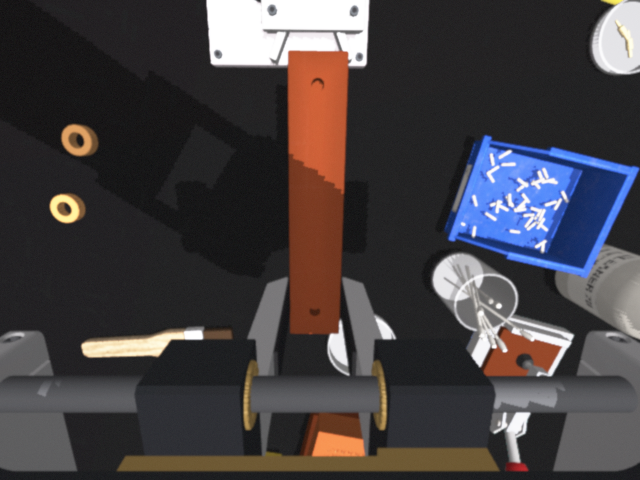

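Call:
apply_moves(plan=[[[0, 0, -1.0], [0, 0, 0], 0], [[0.6, 0, -2.0], [0, 0, 0], 0], [[1.6, 0, -3.0], [0, 0, 0], 0], [[2.6, 0, -3.7], [0, 0, 0], 0], [[3, 0, -4.0], [0, 0, 0], 0], [[3, 0, -4.0], [0, 0, 0], 0], [[3, 0, -4.0], [0, 0, 0], 0], [[3, 0, -4.0], [0, 0, 0], 0]])

```text
t: 4.9
tool_pos: [0.6097, -0.0047, 0.2571]
eef_rot: [-0.001, 0.607, 0.795, -0.001]
ft_force: [0.3, -0.4, -0.9]
width: 0.0273
```

```bash
python3 - <<'E'
from h import *
c=cam("wrist"); st(); im=bot.get_image("wrist"); cv2.imwrite("pics/w3.png",im[:,:,::-1])
im2=bot.get_image("top"); cv2.imwrite("pics/top3.png",im2[:,:,::-1])
np.savez("w3.npz",K=c[0],R=c[1],t=c[2])
E
```

```text
t 4.9 tcp [ 0.6097 -0.0047  0.2571] yawY 0.266 z [-0.003  0.    -1.   ] F [ 0.3 -0.4 -0.9] w 0.0273 q [-0.19  0.12  1.61 -0.    1.42 -0.46]
```

View pics/w3.png

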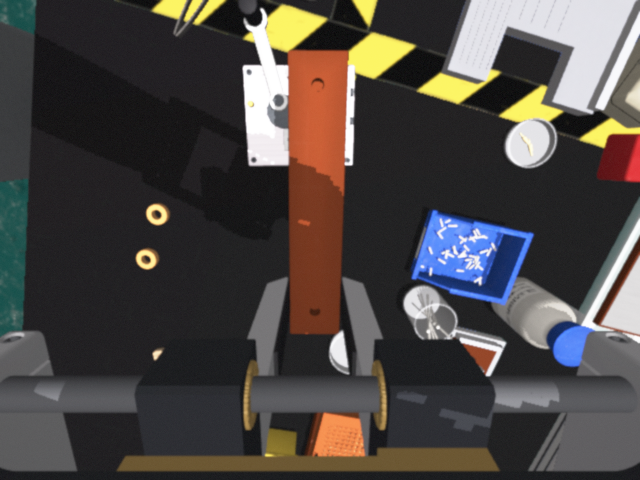

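View pics/top3.png

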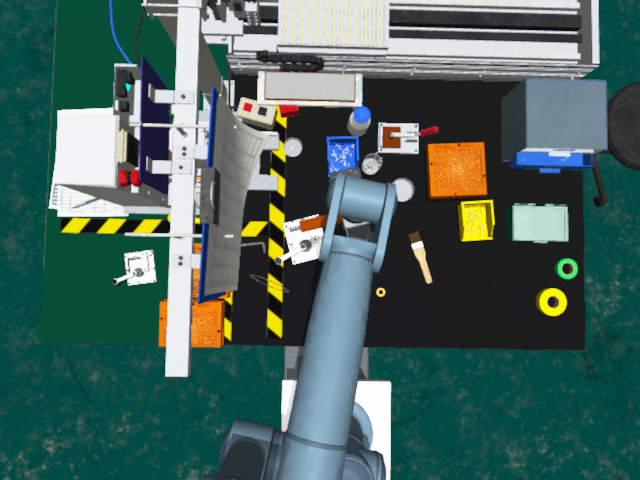

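```bash
python3 - <<'E'
import cv2
im=cv2.imread("pics/w3.png")
cv2.imwrite("pics/w3z.png",cv2.resize(im[50:185,220:380],None,fx=5,fy=4.4,interpolation=cv2.INTER_CUBIC))
cv2.imwrite("pics/w3z.png",cv2.resize(im[55:175,225:385],None,fx=5,fy=5,interpolation=cv2.INTER_CUBIC))
E
```

```text
(no output)
```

View pics/w3z.png

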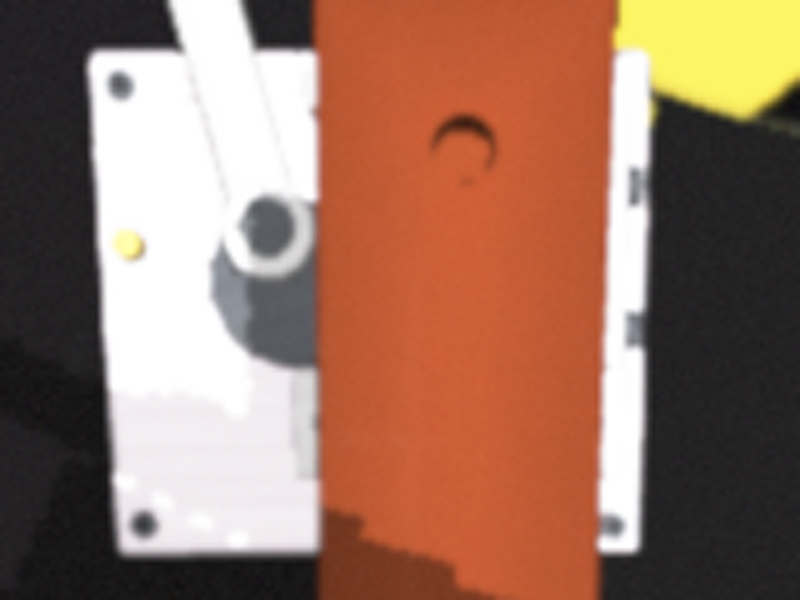

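```bash
python3 - <<'E'
from h import *
from scipy.optimize import least_squares
d=np.load("w3.npz"); c=(d["K"],d["R"],d["t"])
px=np.array([[88,50],[118,555],[640,552],[652,50],[128,245]])/5+[225,55]-.4
J=np.array([[-80,75,12],[-80,-35,12],[46,-35,12],[46,75,12],[-72,34,24]])/1000
def W(v,J):
    J=np.atleast_2d(J); cs,sn=np.cos(v[2]),np.sin(v[2]); return np.c_[v[0]+cs*J[:,0]-sn*J[:,1],v[1]+sn*J[:,0]+cs*J[:,1],J[:,2]]
f=lambda v:(proj(c,W(v,J))-px).ravel()
o=least_squares(f,[.58,.11,.25]); print(o.x.round(4),o.fun.round(2))
v=o.x
# strip: edges in image at strip top plane z
s,p,r=tool(); M=r.as_matrix(); zt=p[2]-.004+.011
print("tcp",p.round(4))
for u in [(288.5,52),(349,52),(292,332),(338,332),(225+318/5,55+20),(225+600/5,55+100)]:
    P=unproj(c,u,zt); print(u,((P-p)@M).round(4))
kn=W(v,[[-37.5-.27*80,34+.96*80,82]])if 0 else W(v,np.array([[-.0375-.0216,.034+.0768,.082]]))
print("knob pred px",proj(c,kn),kn.round(4))
t=cam("top"); print("knob top cam px",proj(t,kn))
for n,u,z in [("beaker",(372,163),.06),("bottle",(359,120),.12),("bluebox",(328,177),.04)]: print(n,unproj(t,u,z).round(3))
E
```

```text
[0.5847 0.0839 0.2717] [ 0.39  0.56  0.11 -0.03 -0.11  0.06 -0.01 -0.13 -0.37 -0.48]
tcp [ 0.6099 -0.0048  0.257 ]
(288.5, 52) [ 0.121  -0.0116 -0.0068]
(349, 52) [ 0.121   0.0157 -0.0069]
(292, 332) [-0.0209 -0.0124 -0.007 ]
(338, 332) [-0.0208  0.0136 -0.0071]
(288.6, 75) [ 0.1115 -0.0117 -0.0068]
(345.0, 155) [ 0.076  0.015 -0.007]
knob pred px [[247.34961813   3.39927941]] [[0.4981 0.1748 0.082 ]]
knob top cam px [[277.7409175  260.63545019]]
beaker [ 0.784 -0.089  0.06 ]
bottle [ 0.891 -0.043  0.12 ]
bluebox [0.744 0.036 0.04 ]
```

```bash
cat >> h.py <<'E'
JIG=(.5847,.0839,.2717)
def W(J,v=JIG):
    J=np.atleast_2d(J); cs,sn=np.cos(v[2]),np.sin(v[2]); return np.c_[v[0]+cs*J[:,0]-sn*J[:,1],v[1]+sn*J[:,0]+cs*J[:,1],J[:,2]]
def tj():
    s,p,r=tool(); d=p[:2]-JIG[:2]; cs,sn=np.cos(JIG[2]),np.sin(JIG[2]); print("tcp in jig mm",(np.array([cs*d[0]+sn*d[1],-sn*d[0]+cs*d[1],p[2]])*1000).round(1))
E
python3 - <<'E'
from h import *
P=W([-.0008,-.1685,.06])[0]; print(P); go(P,.281)
E
```

```text
[ 0.6291496  -0.07863345  0.06      ]
shift [-2.554e+00 -3.000e-03  6.564e+00] turn [-0.03 -0.01 -0.15] yaw now 0.266 d 0.015
shift [-2.554e+00 -3.000e-03  6.564e+00] turn [-2.000e-02  5.000e-02  2.985e+01] yaw now 0.266 d -3.126
```

Call:
apply_moves(plan=[[[-0.8, 0, 0.6], [0, 0, 0], 0], [[-1.7, 0, 1.6], [0, 0, -0.1], 0], [[-2.4, 0, 2.7], [0, 0, -0.15], 0], [[-2.55, 0, 3.9], [0, 0, -0.15], 0], [[-2.55, 0, 5.0], [0, 0, -0.15], 0], [[-2.55, 0, 6.0], [0, 0, -0.15], 0], [[-2.55, 0, 6.55], [0, 0, -0.15], 0], [[-2.55, 0, 6.55], [0, 0, -0.15], 0]])

```text
t: 5.67
tool_pos: [0.6263, -0.0772, 0.0561]
eef_rot: [-0.005, 0.601, 0.799, -0.002]
ft_force: [-0.8, -0.2, -1.1]
width: 0.0273
```

```bash
python3 - <<'E'
from h import *
c=cam("wrist"); im=bot.get_image("wrist"); cv2.imwrite("pics/w4.png",im[:,:,::-1])
st(); tj()
P=W([-.0008,-.1685,.0195])[0]; go(P,.281)
np.savez("w4.npz",K=c[0],R=c[1],t=c[2])
E
```

```text
t 5.72 tcp [ 0.6283 -0.0775  0.0593] yawY 0.282 z [-0.007  0.002 -1.   ] F [-0.4  0.7 -1.2] w 0.0274 q [-0.3   0.37  1.68 -0.    1.09 -0.58]
tcp in jig mm [  -1.4 -167.2   59.3]
shift [-0.048  0.026  1.325] turn [-0.06 -0.04  0.01] yaw now 0.282 d -0.001
shift [-0.048  0.026  1.325] turn [  0.06  -0.09 -29.99] yaw now 0.282 d 3.141
```

View pics/w4.png

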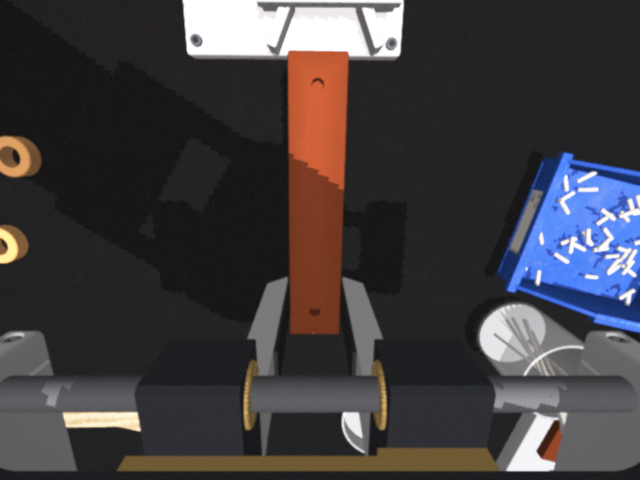

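Call:
apply_moves(plan=[[[-0.05, 0.03, 0.3], [-0.05, 0, 0], 0], [[-0.05, 0.03, 0.7], [-0.05, 0, 0], 0], [[-0.05, 0.03, 1.0], [-0.05, 0, 0], 0], [[-0.05, 0.03, 1.25], [-0.05, 0, 0], 0], [[-0.05, 0.03, 1.32], [-0.05, 0, 0], 0], [[-0.05, 0.03, 1.32], [-0.05, 0, 0], 0], [[-0.05, 0.03, 1.32], [-0.05, 0, 0], 0], [[-0.05, 0.03, 1.32], [-0.05, 0, 0], 0]])

```text
t: 6.38
tool_pos: [0.6326, -0.0785, 0.024]
eef_rot: [0.002, 0.6, 0.8, 0.002]
ft_force: [0.3, -0.0, -0.7]
width: 0.0277
```

```bash
python3 - <<'E'
from h import *
c=cam("wrist"); im=bot.get_image("wrist"); cv2.imwrite("pics/w5.png",im[:,:,::-1])
cv2.imwrite("pics/w5z.png",cv2.resize(im[0:110,220:420,::-1],None,fx=4,fy=4,interpolation=cv2.INTER_CUBIC))
st(); tj()
np.savez("w5.npz",K=c[0],R=c[1],t=c[2])
P=W([-.0008,-.1685,.0195])[0]; go(P,.281)
# where channel projects
for J in [(-.016,-.013,.03),(.016,-.013,.03),(-.0225,-.035,.03),(.0225,-.035,.03),(-.08,-.035,.012),(.046,-.035,.012),(0,-.035,.012)]: print(J,proj(c,W(J)).round(1))
E
```

```text
t 6.43 tcp [ 0.6326 -0.0785  0.0241] yawY 0.283 z [ 0.006  0.001 -1.   ] F [-0.1  0.1 -0.1] w 0.0272 q [-0.3   0.43  1.69  0.    1.02 -0.59]
tcp in jig mm [   2.6 -169.3   24.1]
shift [ 0.029 -0.113  0.151] turn [0.06 0.01 0.02] yaw now 0.283 d -0.002
shift [ 0.029 -0.113  0.151] turn [-1.000e-02  9.000e-02 -2.998e+01] yaw now 0.283 d 3.139
(-0.016, -0.013, 0.03) [[274.5 -41.3]]
(0.016, -0.013, 0.03) [[350. -40.]]
(-0.0225, -0.035, 0.03) [[260.8  17.7]]
(0.0225, -0.035, 0.03) [[362.6  19.4]]
(-0.08, -0.035, 0.012) [[148.6  28.8]]
(0.046, -0.035, 0.012) [[405.  33.]]
(0, -0.035, 0.012) [[311.8  31.5]]
```

View pics/w5z.png

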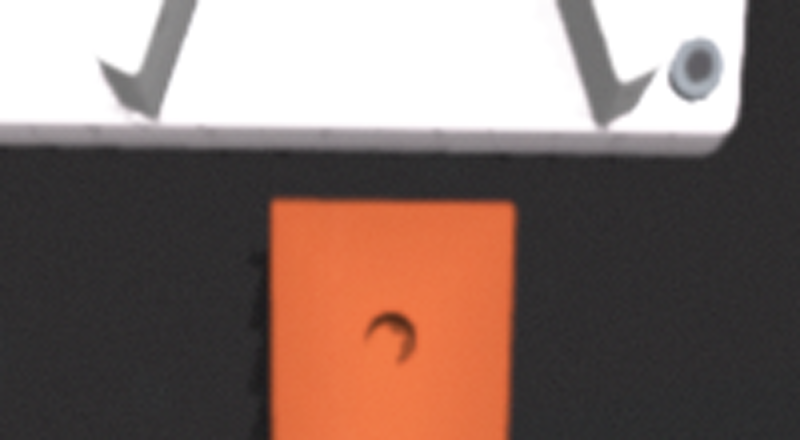

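```bash
python3 - <<'E'
from h import *
im=cv2.imread("pics/w5.png")
cv2.imwrite("pics/w5y.png",cv2.resize(im[0:70,130:430],None,fx=2.6,fy=5,interpolation=cv2.INTER_CUBIC))
st();st()
E
```

```text
t 6.43 tcp [ 0.6326 -0.0785  0.0241] yawY 0.283 z [ 0.006  0.001 -1.   ] F [-0.1  0.1 -0.1] w 0.0272 q [-0.3   0.43  1.69  0.    1.02 -0.59]
t 6.43 tcp [ 0.6326 -0.0785  0.0241] yawY 0.283 z [ 0.006  0.001 -1.   ] F [-0.1  0.1 -0.1] w 0.0272 q [-0.3   0.43  1.69  0.    1.02 -0.59]
```

View pics/w5y.png

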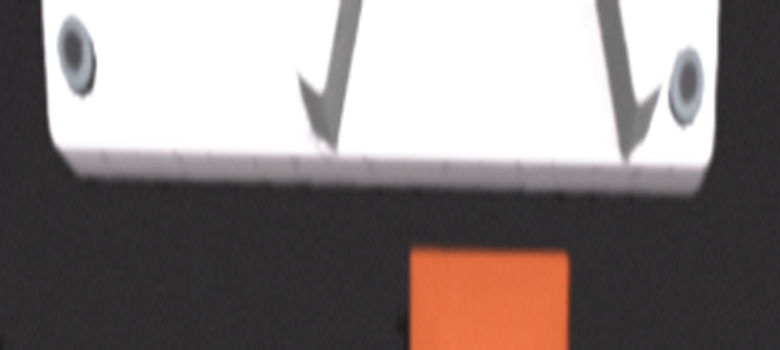

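Call:
apply_moves(plan=[[[0, -0.04, 0.07], [0.03, 0, 0], 0], [[0, -0.09, 0.15], [0.05, 0, 0], 0], [[0, -0.09, 0.15], [0.05, 0, 0], 0], [[0.15, -0.09, 0.15], [0.05, 0, 0], 0], [[0.35, -0.09, 0.15], [0.05, 0, 0], 0], [[0.5, -0.09, 0.15], [0.05, 0, 0], 0], [[0.6, -0.09, 0.15], [0.05, 0, 0], 0], [[0.6, -0.09, 0.15], [0.05, 0, 0], 0]])

```text
t: 7.1
tool_pos: [0.6242, -0.0609, 0.0188]
eef_rot: [-0.0, 0.6, 0.8, -0.0]
ft_force: [0.3, -0.3, -0.9]
width: 0.0272
```

```bash
python3 - <<'E'
from h import *
st(); tj(); c=cam("wrist"); im=bot.get_image("wrist"); cv2.imwrite("pics/w6.png",im[:,:,::-1])
cv2.imwrite("pics/w6z.png",cv2.resize(im[0:110,220:420,::-1],None,fx=4,fy=4,interpolation=cv2.INTER_CUBIC))
st(); tj()
im=bot.get_image("scene"); cv2.imwrite("pics/s6.png",cv2.resize(im[200:290,260:380,::-1],None,fx=6,fy=6,interpolation=cv2.INTER_CUBIC))
E
```

```text
t 7.1 tcp [ 0.6242 -0.0609  0.0188] yawY 0.284 z [-0.  0. -1.] F [ 0.3 -0.3 -0.9] w 0.0272 q [-0.28  0.42  1.71  0.    1.01 -0.56]
tcp in jig mm [  -0.8 -150.1   18.8]
t 7.15 tcp [ 0.6244 -0.0614  0.0189] yawY 0.284 z [-0. -0. -1.] F [-0.6  0.3 -0.2] w 0.0275 q [-0.28  0.42  1.71 -0.    1.01 -0.56]
tcp in jig mm [  -0.8 -150.6   18.9]
```

View pics/w6z.png

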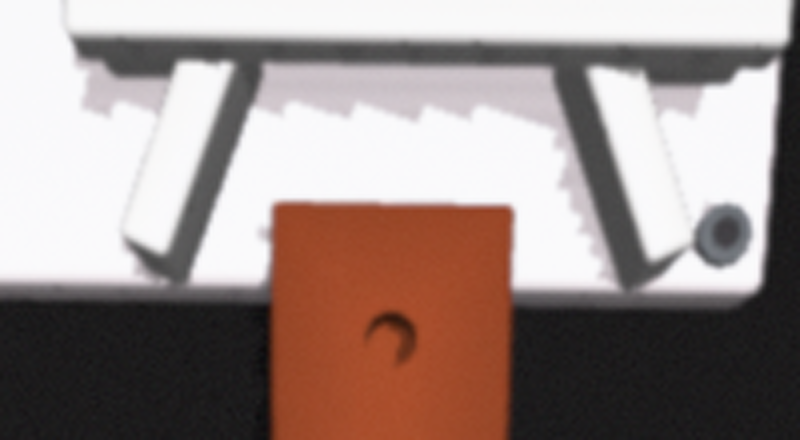

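View pics/s6.png

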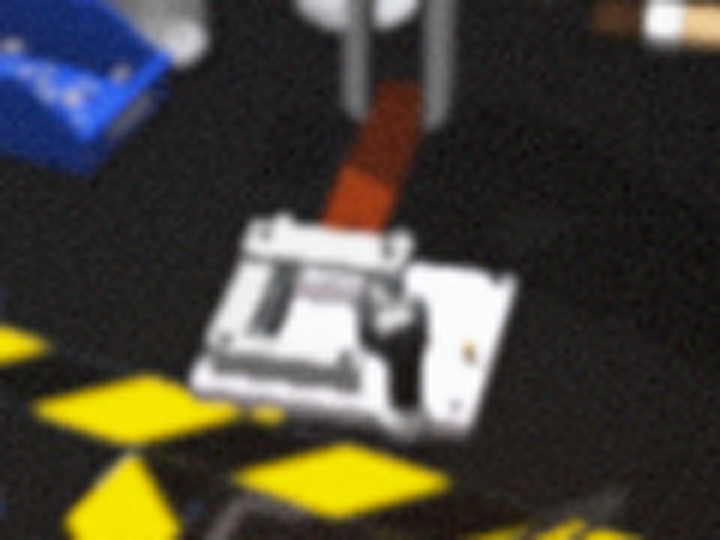

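```bash
python3 - <<'E'
from h import *
c=cam("wrist"); tj()
def inj(P):
    d=P[:2]-JIG[:2]; cs,sn=np.cos(JIG[2]),np.sin(JIG[2]); return (np.array([cs*d[0]+sn*d[1],-sn*d[0]+cs*d[1]])*1000).round(1)
for n,u,z in [("tipL",(183,283),.012),("tipR",(632,290),.012),("inL",(262,75),.012),("inR",(555,65),.012),("topL",(172,255),.03),("topR",(650,262),.03),("topLi",(232,65),.03),("topRi",(588,70),.03),("cornerR",(762,292),.012),("screwR",(723,236),.013),("bridgeL",(70,40),.03),("stripL",(272,205),.0255),("stripR",(513,207),.0255)]:
    print(n,inj(unproj(c,(u[0]/4+220-.4,u[1]/4-.4),z)))
E
```

```text
tcp in jig mm [  -0.7 -150.9   18.9]
tipL [-26.1 -35.2]
tipR [ 29.3 -35.3]
inL [-16.1 -12.6]
inR [ 18.7 -11.1]
topL [-24.8 -35.8]
topR [ 28.2 -35.8]
topLi [-17.9 -17.3]
topRi [ 20.3 -17.3]
cornerR [ 45.4 -35.3]
screwR [ 39.9 -29.4]
bridgeL [-35.1 -15.2]
stripL [-14.  -29.6]
stripR [ 13.2 -29.5]
```

Call:
apply_moves(plan=[[[0.1, 0.02, 0], [0, 0, 0], 0], [[0.35, 0.03, 0], [0, 0, 0], 0], [[0.65, 0.035, 0], [0, 0, 0], 0], [[1.0, 0.04, 0], [0, 0, 0], 0], [[1.35, 0.045, 0], [0, 0, 0], 0], [[1.65, 0.05, 0], [0, 0, 0], 0], [[1.9, 0.05, 0], [0, 0, 0], 0], [[2.0, 0.05, 0], [0, 0, 0], 0]])

```text
t: 7.87
tool_pos: [0.6086, -0.0024, 0.0188]
eef_rot: [-0.0, 0.6, 0.8, -0.0]
ft_force: [-0.0, 0.4, -0.6]
width: 0.0277
```

```bash
python3 - <<'E'
from h import *
st(); tj(); c=cam("wrist"); im=bot.get_image("wrist"); cv2.imwrite("pics/w7.png",im[:,:,::-1])
E
```

```text
t 7.87 tcp [ 0.6086 -0.0024  0.0188] yawY 0.285 z [-0.  0. -1.] F [-0.   0.4 -0.6] w 0.0277 q [-0.19  0.38  1.76  0.    1.   -0.47]
tcp in jig mm [ -0.1 -89.5  18.8]
```

View pics/w7.png

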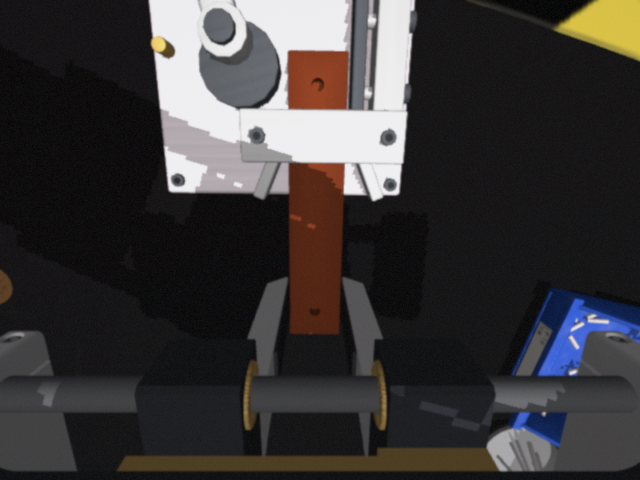

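Call:
apply_moves(plan=[[[0.15, 0, 0], [0, 0, 0], 0], [[0.35, 0, 0], [0, 0, 0], 0], [[0.52, 0.01, 0], [0, 0, 0], 0], [[0.64, 0.01, 0], [0, 0, 0], 0], [[0.73, 0.01, 0], [0, 0, 0], 0], [[0.79, 0.01, 0], [0, 0, 0], 0], [[0.83, 0.01, 0], [0, 0, 0], 0], [[0.85, 0.01, 0], [0, 0, 0], 0]])

```text
t: 8.58
tool_pos: [0.6023, 0.0208, 0.0188]
eef_rot: [-0.0, 0.6, 0.8, -0.0]
ft_force: [-0.1, -0.4, -0.1]
width: 0.0273
```

```bash
python3 - <<'E'
from h import *
st(); tj(); c=cam("wrist"); im=bot.get_image("wrist"); cv2.imwrite("pics/w8.png",im[:,:,::-1]); st();tj()
cv2.imwrite("pics/w8z.png",cv2.resize(im[0:200,140:440,::-1],None,fx=2.66,fy=2.66,interpolation=cv2.INTER_CUBIC))
E
```

```text
t 8.58 tcp [0.6023 0.0208 0.0188] yawY 0.283 z [-0. -0. -1.] F [-0.1 -0.4 -0.1] w 0.0273 q [-0.15  0.37  1.78 -0.    0.99 -0.44]
tcp in jig mm [ -0.  -65.5  18.8]
t 8.63 tcp [0.6023 0.0208 0.0189] yawY 0.283 z [ 0.  0. -1.] F [ 0.   0.1 -1.6] w 0.0275 q [-0.15  0.37  1.78  0.    0.99 -0.44]
tcp in jig mm [  0.  -65.5  18.9]
```

View pics/w8z.png

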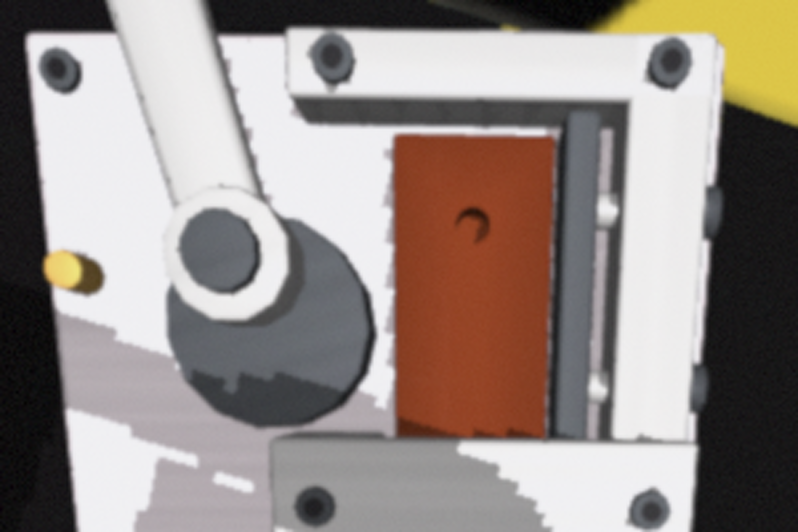

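Call:
apply_moves(plan=[[[0.02, 0, 0], [0, 0, 0], 0], [[0.04, 0, 0], [0, 0, 0], 0], [[0.055, 0, 0.0], [0, 0, 0], 0], [[0.07, 0, 0.01], [0, 0, 0], 0], [[0.08, 0, 0.02], [0, 0, 0], 0], [[0.09, 0, 0.03], [0, 0, 0], 0], [[0.1, 0, 0.03], [0, 0, 0], 0], [[0.1, 0, 0.03], [0, 0, 0], 0]])

```text
t: 9.3
tool_pos: [0.6014, 0.0236, 0.0179]
eef_rot: [-0.0, 0.6, 0.8, -0.0]
ft_force: [0.2, -0.5, -0.7]
width: 0.0274
```

```bash
python3 - <<'E'
from h import *
st(); tj(); c=cam("wrist"); im=bot.get_image("wrist"); cv2.imwrite("pics/w9.png",im[:,:,::-1]); st();tj()
cv2.imwrite("pics/w9z.png",cv2.resize(im[0:200,140:440,::-1],None,fx=2.66,fy=2.66,interpolation=cv2.INTER_CUBIC))
E
```

```text
t 9.3 tcp [0.6014 0.0236 0.0179] yawY 0.283 z [-0.  0. -1.] F [ 0.2 -0.5 -0.7] w 0.0274 q [-0.15  0.37  1.78  0.    0.99 -0.43]
tcp in jig mm [ -0.1 -62.5  17.9]
t 9.35 tcp [0.6015 0.0236 0.0179] yawY 0.283 z [-0.  0. -1.] F [ 0.2  0.1 -0.4] w 0.0273 q [-0.15  0.37  1.78  0.    0.99 -0.43]
tcp in jig mm [ -0.  -62.6  17.9]
```

View pics/w9z.png

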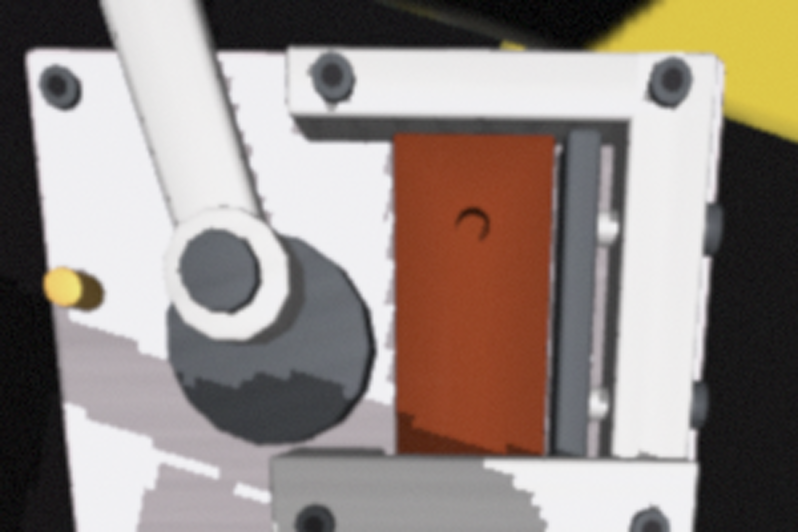

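Call:
apply_moves(plan=[[[0.02, 0, 0.01], [0, 0, 0], 0], [[0.035, 0, 0.02], [0, 0, 0], 0], [[0.05, 0, 0.02], [0, 0, 0], 0], [[0.06, 0, 0.02], [0, 0, 0], 0], [[0.07, 0, 0.02], [0, 0, 0], 0], [[0.075, 0, 0.02], [0, 0, 0], 0], [[0.075, 0, 0.02], [0, 0, 0], 0], [[0.075, 0, 0.02], [0, 0, 0], 0]])

```text
t: 10.02
tool_pos: [0.6016, 0.0244, 0.0178]
eef_rot: [0.001, 0.6, 0.8, -0.0]
ft_force: [1.0, -6.5, -0.6]
width: 0.0277
```

```bash
python3 - <<'E'
from h import *
st(); tj(); im=bot.get_image("wrist"); cv2.imwrite("pics/w10.png",im[:,:,::-1]); st();tj()
cv2.imwrite("pics/w10z.png",cv2.resize(im[0:200,140:440,::-1],None,fx=2.66,fy=2.66,interpolation=cv2.INTER_CUBIC))
E
```

```text
t 10.02 tcp [0.6016 0.0244 0.0178] yawY 0.284 z [ 0.002 -0.002 -1.   ] F [ 1.  -6.5 -0.6] w 0.0277 q [-0.15  0.37  1.78 -0.    0.99 -0.43]
tcp in jig mm [  0.3 -61.8  17.8]
t 10.07 tcp [0.6015 0.0244 0.0178] yawY 0.284 z [ 0.001 -0.002 -1.   ] F [ 1.3 -6.1 -0.5] w 0.0274 q [-0.15  0.37  1.78 -0.    0.99 -0.43]
tcp in jig mm [  0.3 -61.8  17.8]
```

View pics/w10z.png

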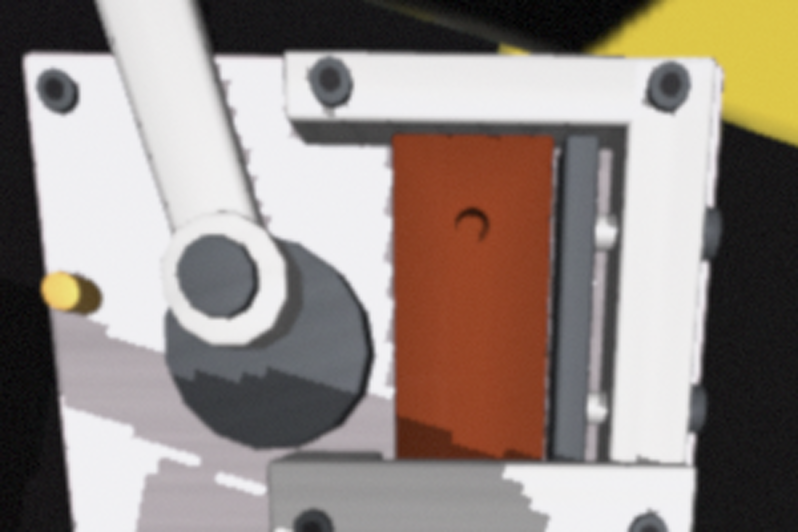

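Call:
apply_moves(plan=[[[0.075, 0, 0.03], [0, 0, 0], 60], [[0.075, 0, 0.03], [0, 0, 0], 60], [[0.075, 0, 0.03], [0, 0, 0], 60], [[0.075, 0, 0.03], [0, 0, 0], 60], [[0.075, 0, -0.6], [0, 0, 0], 60], [[0.075, 0, -1.6], [0, 0, 0], 60], [[0.075, 0, -2.8], [0, 0, 0], 60], [[0.075, 0, -3.8], [0, 0, 0], 60]])

```text
t: 10.73
tool_pos: [0.6001, 0.0283, 0.1331]
eef_rot: [-0.0, 0.6, 0.8, 0.0]
ft_force: [-0.3, -0.6, 0.7]
width: 0.0563
```

```bash
python3 - <<'E'
from h import *
c=cam("wrist"); im=bot.get_image("wrist"); cv2.imwrite("pics/w11.png",im[:,:,::-1]); st();tj()
E
```

```text
t 10.78 tcp [0.6044 0.0278 0.1403] yawY 0.284 z [ 0.012 -0.001 -1.   ] F [2.5 0.4 3.7] w 0.0564 q [-0.14  0.2   1.74  0.    1.19 -0.43]
tcp in jig mm [  3.9 -59.3 140.3]
```

View pics/w11.png

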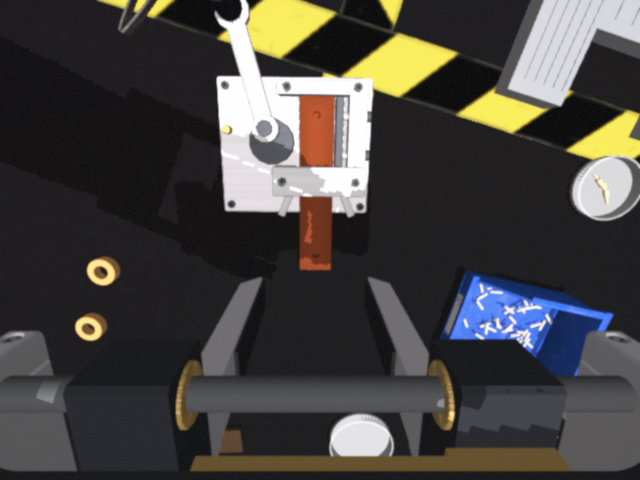

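```bash
python3 - <<'E'
from h import *
c=cam("scene"); print("scenecam",(-c[1].T@c[2]).round(3))
im=bot.get_image("scene"); t=bot.get_image("top"); 
im=im[:,:,::-1].copy(); t=t[:,:,::-1].copy(); ct=cam("top")
for P,col in [((.498,.175,.08),(0,0,255)),((.498,.175,.3),(0,255,0)),((.498,.175,.5),(255,0,0)),((.498,.265,.3),(255,255,0)),((.498,.265,.6),(255,0,255)),((.498,.36,.3),(0,255,255))]:
    for I,C in((im,c),(t,ct)):
        u=proj(C,P)[0]; cv2.circle(I,(int(u[0]),int(u[1])),4,col,-1)
cv2.imwrite("pics/s11.png",im); cv2.imwrite("pics/t11.png",t)
st(); tj()
w=bot.get_image("wrist"); cw=cam("wrist")
cv2.imwrite("pics/w12.png",cv2.resize(w[0:150,180:400,::-1],None,fx=3.6,fy=3.6,interpolation=cv2.INTER_CUBIC)); print(proj(cw,[.4981,.1748,.082]), proj(cw,W([.0,-.085,.023])))
E
```

```text
scenecam [0.05  1.042 0.803]
t 10.88 tcp [0.6022 0.0279 0.1346] yawY 0.284 z [ 0.006 -0.001 -1.   ] F [ 0.5  0.2 -0.5] w 0.0564 q [-0.14  0.21  1.74  0.    1.19 -0.43]
tcp in jig mm [  1.9 -58.6 134.6]
[[213.45604648 -17.32371951]] [[313.21716959 269.91452086]]
```

View pics/s11.png

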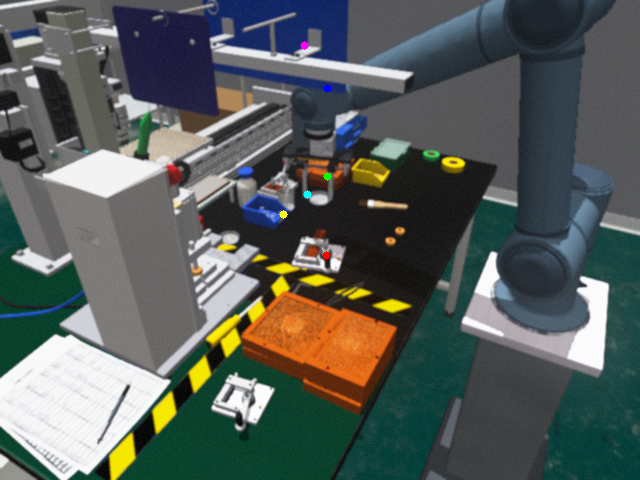

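View pics/t11.png

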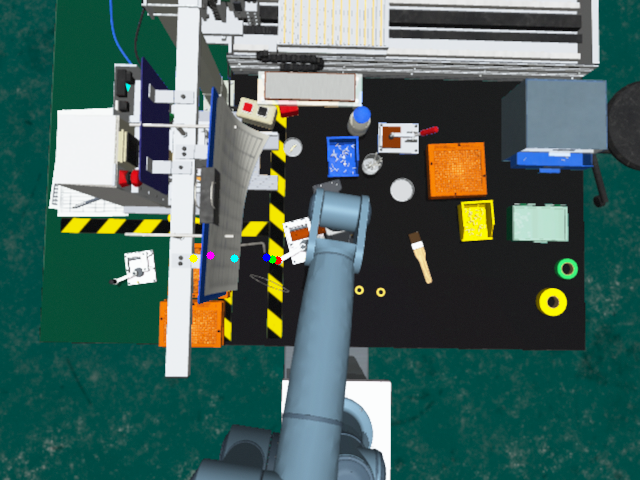

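View pics/w12.png

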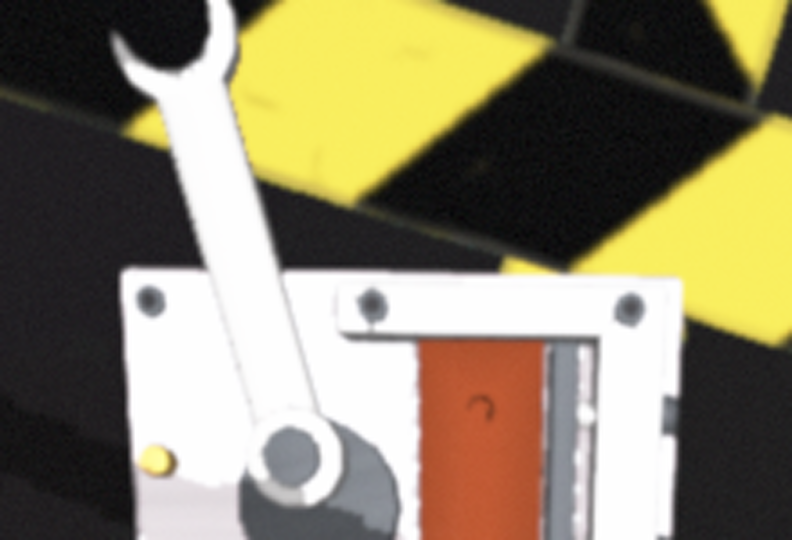

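```bash
python3 - <<'E'
from h import *
A=cam("scene");B=cam("top")
def tri(a,b):
    PA=A[0]@np.c_[A[1],A[2]];PB=B[0]@np.c_[B[1],B[2]]
    X=cv2.triangulatePoints(PA,PB,np.float64(a).reshape(2,1),np.float64(b).reshape(2,1))[:,0];X=X[:3]/X[3]
    return X.round(3),proj(A,X).round(0),proj(B,X).round(0)
print("rail end",tri((412,80),(186,378)))
print("panel low",tri((346,90),(203,300)))
print("panel low b",tri((346,90),(240,290)))
print("panel top",tri((346,0),(203,300)))
E
python3 - <<'E'
import cv2
im=cv2.imread("pics/scene0.png")
cv2.imwrite("pics/sz.png",cv2.resize(im[0:180,180:440],None,fx=3,fy=3,interpolation=cv2.INTER_CUBIC))
im=cv2.imread("pics/top0.png")
cv2.imwrite("pics/tz.png",cv2.resize(im[80:320,150:300],None,fx=2.5,fy=2.5,interpolation=cv2.INTER_CUBIC))
E
```

```text
rail end (array([0.283, 0.306, 0.58 ]), array([[412.,  80.]]), array([[186., 378.]]))
panel low (array([0.412, 0.286, 0.54 ]), array([[343.,  90.]]), array([[204., 303.]]))
panel low b (array([0.435, 0.222, 0.519]), array([[346.,  90.]]), array([[240., 290.]]))
panel top (array([0.425, 0.26 , 0.677]), array([[345.,  -0.]]), array([[203., 301.]]))
```

View pics/sz.png

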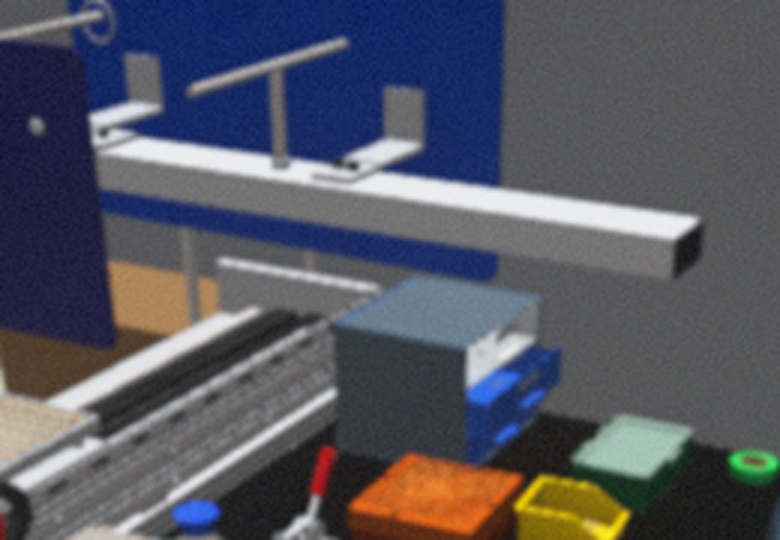

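View pics/tz.png

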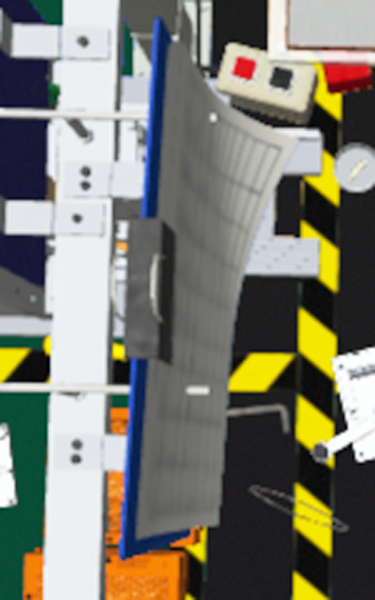

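```bash
python3 - <<'E'
from h import *
print(W([-.0375,.034,0]),"knob",W([-.0375-.0216,.034+.0769,.1]))
st();go([.4981,.1748,.115],.546)
E
```

```text
[[0.53945109 0.10658889 0.        ]] knob [[0.49800585 0.17487112 0.1       ]]
t 10.93 tcp [0.6006 0.0281 0.1321] yawY 0.284 z [ 0.002  0.    -1.   ] F [ 0.3  0.2 -1. ] w 0.0565 q [-0.14  0.21  1.74  0.    1.19 -0.43]
shift [ 5.65  -1.912  0.564] turn [ 0.01  0.01 -2.51] yaw now 0.284 d 0.262
shift [ 5.65  -1.912  0.564] turn [ 1.000e-02 -2.000e-02  2.749e+01] yaw now 0.284 d -2.879
```

Call:
apply_moves(plan=[[[0.7, -0.2, 0], [0, 0, -0.3], 60], [[1.7, -0.5, 0], [0, 0, -0.7], 60], [[2.7, -0.9, 0], [0, 0, -1.2], 60], [[3.7, -1.2, 0.2], [0, 0, -1.7], 60], [[4.6, -1.5, 0.4], [0, 0, -2.1], 60], [[5.2, -1.75, 0.55], [0, 0, -2.4], 60], [[5.55, -1.9, 0.55], [0, 0, -2.5], 60], [[5.65, -1.9, 0.55], [0, 0, -2.5], 60]])

```text
t: 11.6
tool_pos: [0.4956, 0.1757, 0.1128]
eef_rot: [-0.002, 0.49, 0.872, -0.001]
ft_force: [1.1, -0.4, 0.3]
width: 0.0562
```

```bash
python3 - <<'E'
from h import *
im=bot.get_image("wrist"); c=cam("wrist"); im=bot.get_image("wrist"); st(); cv2.imwrite("pics/w13.png",im[:,:,::-1])
print(proj(c,[[.498,.1749,.082],[.498,.1749,.046]]).round(1)); go([.498,.1749,.05],.546)
for r in bot.trace("wrist","lever_knob")[:2]: print(r["score"],np.round(r["rect"]))
E
```

```text
t 11.7 tcp [0.498  0.1747 0.1143] yawY 0.545 z [-0.001 -0.    -1.   ] F [ 1.1 -0.  -1.1] w 0.0567 q [ 0.12  0.06  1.94 -0.    1.14 -0.42]
[[315.1 274.1]
 [315.1 256.9]]
shift [0.005 0.006 2.144] turn [-0.01 -0.   -0.01] yaw now 0.545 d 0.001
shift [0.005 0.006 2.144] turn [-0.000e+00  1.000e-02  2.999e+01] yaw now 0.545 d -3.141
0.62 [316. 301.  40. 128.]
0.42 [267. 174. 116.  95.]
```

View pics/w13.png

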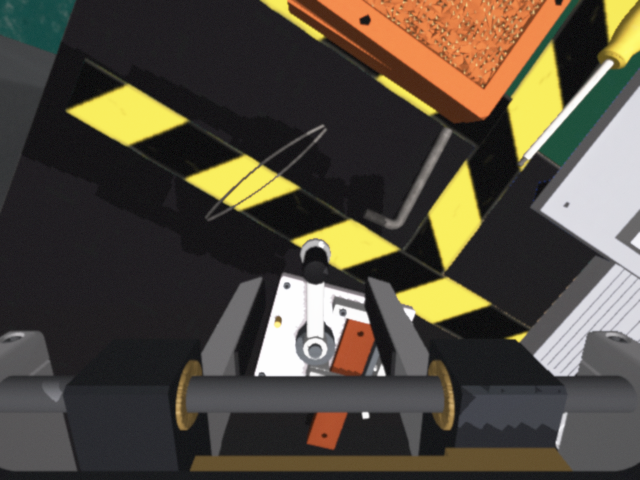

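Call:
apply_moves(plan=[[[0, 0, 0.4], [0, 0, 0], 60], [[0, 0, 1.0], [0, 0, 0], 60], [[0, 0, 1.5], [0, 0, 0], 60], [[0, 0, 1.9], [0, 0, 0], 60], [[0, 0, 2.08], [0, 0, 0], 60], [[0, 0, 2.12], [0, 0, 0], 60], [[0, 0, 2.12], [0, 0, 0], 60], [[0, 0, 2.12], [0, 0, 0], 60]])

```text
t: 12.42
tool_pos: [0.4989, 0.1747, 0.0519]
eef_rot: [0.001, 0.491, 0.871, 0.0]
ft_force: [-0.3, -0.9, 0.7]
width: 0.056
```

```bash
python3 - <<'E'
from h import *
im=bot.get_image("wrist"); st(); cv2.imwrite("pics/w14.png",im[:,:,::-1])
go([.498,.1749,.05],.546)
E
```

```text
t 12.47 tcp [0.499  0.1748 0.0521] yawY 0.545 z [ 0.002  0.    -1.   ] F [ 0.3  0.1 -0. ] w 0.0567 q [ 0.12  0.16  1.96  0.    1.01 -0.42]
shift [ 0.021 -0.025  0.071] turn [ 0.02  0.01 -0.01] yaw now 0.545 d 0.001
shift [ 0.021 -0.025  0.071] turn [ 1.000e-02 -2.000e-02  2.999e+01] yaw now 0.545 d -3.141
```

View pics/w14.png

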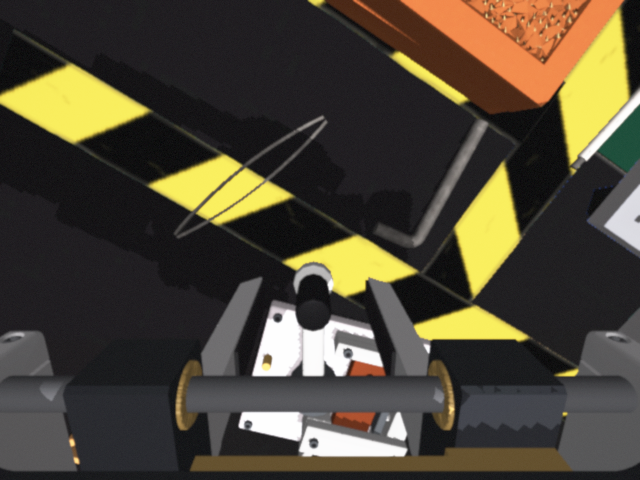

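Call:
apply_moves(plan=[[[0, 0, 0.03], [0, 0, 0], 40], [[0, 0, 0.03], [0, 0, 0], 25], [[0, 0, 0.03], [0, 0, 0], 10], [[0, 0, 0.03], [0, 0, 0], 0], [[0, 0, 0.03], [0, 0, 0], 0], [[0, 0, 0.03], [0, 0, 0], 0], [[0, 0, 0.03], [0, 0, 0], 0], [[0, 0, 0.03], [0, 0, 0], 0]])

```text
t: 13.13
tool_pos: [0.4979, 0.1747, 0.0504]
eef_rot: [-0.0, 0.491, 0.871, -0.0]
ft_force: [-0.8, -0.0, 1.7]
width: 0.0175
```

```bash
python3 - <<'E'
from h import *
st()
s,p,r=tool(); piv=np.array([.53945,.10659]); d=p[:2]-piv; print("radius",np.hypot(*d),"lever angle est",np.arctan2(d[1],d[0])-2.117)
th=0
for th in np.arange(.1,.85,.1): print(round(th,2),(2.667*(np.cos(th)-1)).round(3),(-2.667*np.sin(th)).round(3),(-9.549*th).round(2))
E
```

```text
t 13.13 tcp [0.4979 0.1747 0.0504] yawY 0.545 z [-0.001 -0.    -1.   ] F [-0.8 -0.   1.7] w 0.0175 q [ 0.12  0.16  1.97 -0.    1.01 -0.42]
radius 0.0797427744227839 lever angle est 0.0016617951430557554
0.1 -0.013 -0.266 -0.95
0.2 -0.053 -0.53 -1.91
0.3 -0.119 -0.788 -2.86
0.4 -0.211 -1.039 -3.82
0.5 -0.326 -1.279 -4.77
0.6 -0.466 -1.506 -5.73
0.7 -0.627 -1.718 -6.68
0.8 -0.809 -1.913 -7.64
```

Call:
apply_moves(plan=[[[-0.01, -0.16, 0], [0, 0, -0.57], 0], [[-0.03, -0.4, 0], [0, 0, -1.43], 0], [[-0.083, -0.66, 0], [0, 0, -2.39], 0], [[-0.162, -0.914, 0], [0, 0, -3.34], 0], [[-0.265, -1.16, 0], [0, 0, -4.3], 0], [[-0.393, -1.394, 0], [0, 0, -5.25], 0], [[-0.497, -1.55, 0], [0, 0, -5.92], 0], [[-0.544, -1.614, 0], [0, 0, -6.2], 0]])

```text
t: 13.8
tool_pos: [0.465, 0.136, 0.0504]
eef_rot: [0.0, 0.186, 0.983, 0.001]
ft_force: [-0.8, 3.9, -1.9]
width: 0.0176
```

```bash
cat >> h.py <<'E'
def lev():
    s,p,r=tool(); piv=np.array([.53945,.10659]); d=p[:2]-piv; a=np.arctan2(d[1],d[0])%(2*np.pi)-2.117; print("radius",np.hypot(*d).round(4),"lever angle est",a.round(3)); return a
E
python3 - <<'E'
from h import *
im=bot.get_image("wrist"); st(); cv2.imwrite("pics/w15.png",im[:,:,::-1]); lev()
for a in (.65,1.3,):
  pass
for th in (.06,.15,.25,.35,.45,.55,.62,.66):
    # target on arc from lever .65 assuming tool at .65
    print(th,(2.667*(np.cos(th)-1)).round(3),(-2.667*np.sin(th)).round(3),(-9.549*th).round(2))
h=2.117+1.3; go([.53945+.08*np.cos(h),.10659+.08*np.sin(h),.0504],h-np.pi/2)
E
```

```text
t 13.85 tcp [0.465  0.1359 0.0504] yawY 1.196 z [ 0.     0.002 -1.   ] F [-0.4  4.8  0.5] w 0.0175 q [ 0.05  0.06  2.07  0.    1.   -1.15]
radius 0.08 lever angle est 0.649Traceback (most recent call last):
  File "<stdin>", line 7, in <module>
AttributeError: 'float' object has no attribute 'round'
```

View pics/w15.png

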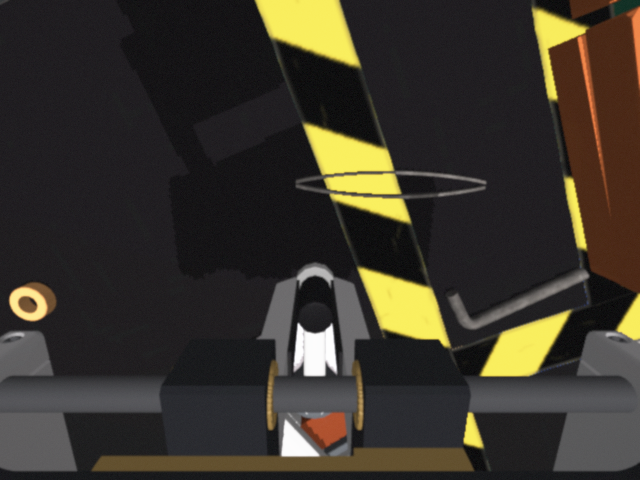

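Call:
apply_moves(plan=[[[-0.01, -0.16, 0], [0, 0, -0.57], 0], [[-0.03, -0.4, 0], [0, 0, -1.43], 0], [[-0.083, -0.66, 0], [0, 0, -2.39], 0], [[-0.162, -0.914, 0], [0, 0, -3.34], 0], [[-0.265, -1.16, 0], [0, 0, -4.3], 0], [[-0.393, -1.394, 0], [0, 0, -5.25], 0], [[-0.497, -1.55, 0], [0, 0, -5.92], 0], [[-0.544, -1.614, 0], [0, 0, -6.2], 0]])

```text
t: 14.52
tool_pos: [0.4622, 0.0854, 0.0503]
eef_rot: [-0.0, -0.136, 0.991, 0.001]
ft_force: [-3.0, 5.9, 2.6]
width: 0.0176
```

```bash
python3 - <<'E'
from h import *
im=bot.get_image("wrist"); st(); cv2.imwrite("pics/w16.png",im[:,:,::-1]); lev()
t=bot.get_image("top"); s=bot.get_image("scene"); st(); lev()
cv2.imwrite("pics/t16.png",cv2.resize(t[200:290,250:370,::-1],None,fx=6,fy=6,interpolation=cv2.INTER_CUBIC))
cv2.imwrite("pics/s16.png",cv2.resize(s[200:290,260:380,::-1],None,fx=6,fy=6,interpolation=cv2.INTER_CUBIC))
h=2.117+1.296; go([.53945+.08*np.cos(h),.10659+.08*np.sin(h),.0504],h-np.pi/2)
E
```

```text
t 14.57 tcp [0.4623 0.0853 0.0503] yawY 1.845 z [-0.001  0.002 -1.   ] F [-1.1  5.1  2.2] w 0.0174 q [-0.06  0.03  2.11  0.    1.   -1.91]
radius 0.0801 lever angle est 1.294
t 14.67 tcp [0.4622 0.0854 0.0503] yawY 1.842 z [-0.001  0.002 -1.   ] F [-0.5  4.8  2.1] w 0.0172 q [-0.06  0.03  2.11  0.    1.   -1.9 ]
radius 0.0801 lever angle est 1.292
shift [-0.003 -0.011 -0.002] turn [ 0.02 -0.    0.  ] yaw now 1.842 d -0.0
shift [-0.003 -0.011 -0.002] turn [ 1.e-02  3.e-02 -3.e+01] yaw now 1.842 d 3.141
```

View pics/w16.png

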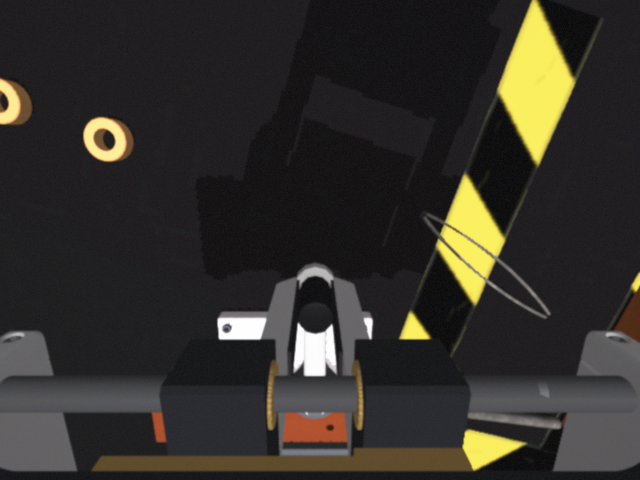

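View pics/t16.png

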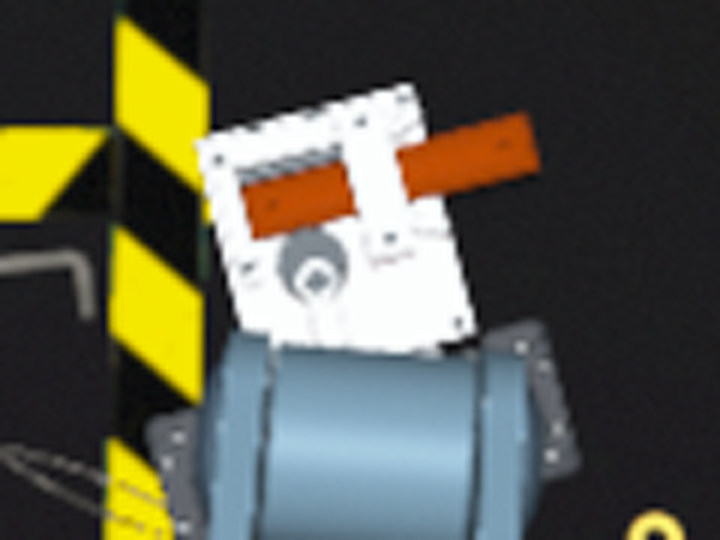

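View pics/s16.png

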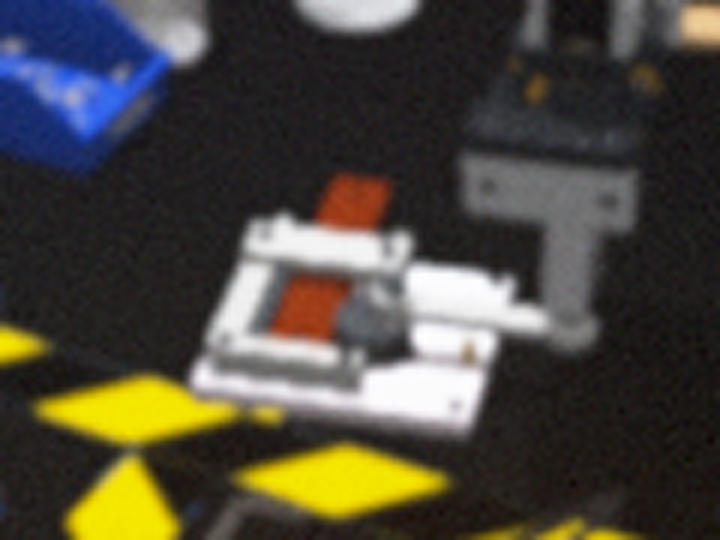

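```bash
python3 - <<'E'
from h import *
c=cam("top")
def inj(P):
    d=P[:2]-JIG[:2]; cs,sn=np.cos(JIG[2]),np.sin(JIG[2]); return (np.array([cs*d[0]+sn*d[1],-sn*d[0]+cs*d[1]])*1000).round(1)
for u in [(525,112),(541,170),(240,185),(258,239)]: print(inj(unproj(c,(u[0]/6+250-.4,u[1]/6+200-.4),.023)))
im=bot.get_image("top")
for l in ("strip",):
  for r in bot.trace("top",l)[:2]:
    m=r["mask"].astype(np.uint8); ys,xs=np.nonzero(m); P=np.array([inj(unproj(c,(x,y),.023)) for x,y in zip(xs,ys)]); print(r["score"],r["rect"],P.min(0),P.max(0),np.median(P,0))
st(); lev()
E
```

```text
[ 19.1 -85.1]
[-10.3 -85.5]
[19.2 58.4]
[-8.5 56.5]
0.64 [311.6, 228.6, 52.3, 20.2] [ -9.  -85.6] [22.3 62.7] [  6.6 -23.8]
0.54 [306.1, 236.8, 47.5, 37.7] [-77.4 -33.9] [48.3 76.1] [-19.   15.8]
t 14.77 tcp [0.4622 0.0854 0.0503] yawY 1.843 z [-0.001  0.001 -1.   ] F [-2.5  5.3  2.5] w 0.0175 q [-0.06  0.03  2.11  0.    1.   -1.9 ]
radius 0.0801 lever angle est 1.292
```

Call:
apply_moves(plan=[[[0, 0, 0], [0, 0, 0], 0], [[0, 0, 0], [0, 0, 0], 0], [[0, 0, 0], [0, 0, 0], 0], [[0, 0, 0], [0, 0, 0], 0], [[0, 0, 0], [0, 0, 0], 0], [[0, 0, 0], [0, 0, 0], 0], [[0, 0, 0], [0, 0, 0], 0], [[0, 0, 0], [0, 0, 0], 0]])

```text
t: 15.43
tool_pos: [0.4622, 0.0854, 0.0504]
eef_rot: [-0.0, -0.136, 0.991, 0.001]
ft_force: [-1.6, 5.0, 2.9]
width: 0.0173
```

```bash
python3 - <<'E'
from h import *
st(); lev(); print(np.round(bot.observe()["joint_velocities"],3))
print(bot.sign_off())
E
```

```text
t 15.43 tcp [0.4622 0.0854 0.0504] yawY 1.843 z [-0.001  0.001 -1.   ] F [-1.6  5.   2.9] w 0.0173 q [-0.06  0.03  2.11  0.    1.   -1.9 ]
radius 0.0801 lever angle est 1.292
[-0.    -0.     0.001  0.001  0.    -0.001]
the job is handed in; nothing more can be done
None
```

I slid the strip under the bridge until it butted against the end stop and let go of it. I then swung the lever round by its knob to the highest lift and handed the job in at 15.4 s, still holding the knob.

**Strip:** It met the end stop with about 6.5 N. After clamping, the top camera put its rear end at jig y about -85.3 mm (home is -85) and its centre about 4.5 mm across the channel (clamped is 4).

**Lever:** Its angle, worked out from the gripper position, was 1.292 rad, with 1.30 wanted. The arm was at rest, and the knob was gripped with the fingers 17.3 mm apart. A steady side force of about 5 N fits the return spring.

**Not checked directly:**
- The force between jaw and strip cannot be measured from here. I only saw that the strip had shifted onto the jaw in the picture.
- I did not measure the bystanders again at the end, but the arm did not go near any of them.

**Disagreements:** The flared mouth sits about 1.5 to 2 mm off the channel's nominal centre, on the jaw side, which did no harm. At the start of some moves the arm had not quite settled, so it ended a few millimetres off, and I corrected this before inserting the strip.

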